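# Slide the battery pack under the low bridge of the charge-test nest and bolt it in

### The arm

A 6-joint arm with a two-finger parallel gripper is mounted at the origin on a cart in front of the work surface, level with it; the furniture and walls round the work are solid. World frame = base frame: x ahead of the robot, y to its left, z up, the work surface at z = 0. Lengths are in m, angles in degrees, forces in N, time in s.
With the tool pointing down it reaches from about 0.4 to 0.825 m from the base axis. Payload 7 kg.
Tool frame: the origin (TCP) lies midway between the tips of the shut fingers; the grasp point (between the pads) lies 19 mm behind it; z points along the fingers, y is the line along which they close (so a half turn about z gives the same grasp; the last joint's range is limited). The gripper opens to 88 mm and grips with 3 to 60 N. Pads are 19 mm wide; open, the fingers measure 130 mm over their backs; the gripper's body (78 mm by 193 mm) begins 47 mm behind the grasp point.
Start: joints at [-55.8, 20.546, 0.682, 0, -70.136, -16.507], TCP at [0.205, -0.643, 0.227] pointing down, gripper open.
Joint ranges: [-176.03, 176.03], [-82.01, 121.73], [-58.28, 71.71], [-173.87, 95.51], [-174.79, -0.11], [-173.66, 173.66]. Speed limits (degrees/s): [136.94, 136.94, 172.46, 180, 180, 180].

### API

Orientations are given as [roll, pitch, yaw] about the fixed x, y, z axes, in that order (R = Rz(yaw) Ry(pitch) Rx(roll)).
In Python, from plant import r gives the robot as it stands. The module is installed in compiled form; this text tells all that it offers.
- The arm moves only by the tool play_rows, never from a script. Its argument "rows" is a list of rows, each an object with "slide": the shift along the tool's x, y, z as a fraction of full scale, a list of three; "delta_rot": the turn, a rotation vector about the tool's x, y, z as a fraction of full scale, a list of three; "fingers": the opening, from -1 (shut) to 1 (fully open). In form: [{"slide": [x, y, z], "delta_rot": [rx, ry, rz], "fingers": fingers}, ...]. A call has 1 to 8 rows; each row shifts and turns the commanded pose from where the row before left it, along the tool's axes as they then stand; what a row does not reach is not made up. Full scale, the value 1, is 0.15 m for a shift and 0.08 rad for a turn. A row lasts 1/8 s, in which the tool goes at most 62.5 mm and 10.7 degrees, less where a joint would pass 70% of its speed; a pose out of reach is approached as far as the arm can. A call with a number of a shift or a turn outside -1 to 1 is refused whole. A call with a gripper value outside its range is refused whole. The fingers move at their own pace and stop on an object; "squeeze" is the grip in N (left out, the last holds). Time passes only in rows, so rows that do not move let the fingers close. It gives the time, the measured TCP pose, the force, the opening and the grip force at its end, in the units of the state.
- r.get_state(): the state, without advancing time (a new reading comes with each control period).
- r.capture(name): name is "scene" or "top"; returns a dict with "image" (420x560x3 uint8, blue, green, red), "fx", "fy", "cx", "cy" (pixels), "R" (3x3) and "t" (3): a world point X has camera coordinates R X + t. Camera axes: x right, y down, z forward; pixel columns grow to the right and rows downward; lengths in m; the calibration is good to about 2 mm. A picture is of the moment at which its call begins. There is no depth.
- r.close_job(): hands the job in; it is judged then, once.
The state is a dict: "time_s": time; "joints": joint angles; "qd": joint speeds; "joint_torque": joint torques, N m; "tcp_pos": TCP position; "eef_rot": TCP orientation; "contact_force": force on the tool from outside, world axes, zero at the start; "moment": the same for the moment, N m; "gripper_width": finger opening in m; "gripper_force": force on a finger pad.
Only numpy, scipy, OpenCV 4.12 (cv2) and the standard library are available. Lean on these libraries where they do the work, as an engineer would, in place of code of your own. Each camera call takes 0.05 s, during which the arm holds its last target. There are 200 camera calls.

### The job

Push the white battery pack, flat on the bench and without gripping or lifting it, into the charge-test nest: in through the open mouth, under the low bridge, until its nose is fully home against the end stop. Then push the bolt's thumb pin all the way across, so that the bolt lies behind the pack and locks it in; use only the fingertips or the outside of the fingers, and leave the other things on the bench where they are.

Things in the scene. Friction and masses are not known exactly. Their poses are not given: they have to be found in the camera images.
- power_bank: Battery pack: flat white plastic block, 118 (x) x 62 (y) x 18 (z) mm, about 0.18 kg, lying loose on the bench before the nest's mouth, somewhat askew and off its centre line. Origin: centre of the underside; +x end nearest the nest goes in first, -x end is the tail.
- nest: Charge-test nest, aluminium, fixed to the bench, no floor plate: the pack slides on the bench top (z = 0). Origin on the bench at the centre of a pack that is home; +x is the way the pack slides in, +y to the left looking that way. Straight rails from x = -12 to 60 mm, 20 mm tall, leave a channel 65 mm wide between them. A home pack's tail is at x = -59 mm, 14 mm outside all rails.
- nest_mouth (a point): Centre of the nest's open mouth, at nest x = -45, 9 mm above the bench. From here to x = -10 mm flared lead-ins, 14 mm tall, narrow the channel from 82 to 65 mm.
- bridge_mid (a point): Centre of the underside of the low bridge, at nest x = 20, 20.5 mm above the bench (2.5 mm more than the pack's height). The bridge spans nest x = 0 to 40 mm; its top is 28.5 mm, its screw heads 32 mm above the bench.
- end_stop (a point): Centre of the face of the end stop, at nest x = 59, 9 mm above the bench. Rigid black block, 26 mm tall, with a brass sensor pad that the pack's nose must touch.
- bolt_guide (a point): Top centre of the bolt's fixed steel guide, at nest x = -66.5, y = -60 mm, 19 mm above the bench. Guide 21 mm along nest x by 20 mm along y; its foot is 38 x 22 mm and 3.5 mm high.
- bolt (a joint): Sliding bolt at the mouth: dark steel bar 10 mm wide, 6 to 15 mm above the bench, along nest y at nest x = -66.5 mm. In m: 0 = drawn back (tip at nest y = -46 mm), 0.034 = its stop, fully across (tip at y = -12 mm, 2.5 mm behind the tail of a home pack; a pack not home blocks it). Moves towards nest +y with about 1.5 N and stays where it is left.
- bolt_pin (a point): Middle of the black thumb pin upright on the bolt's outer end: cylinder of 13 mm diameter from 20 to 36 mm above the bench, this point at 28 mm; moves with the bolt (nest y = -111 mm drawn back, -77 mm fully across). Over 25 mm of free space on its outer side.
- flux_bottle: Bystander, loose: small amber-brown dropper bottle with black cap, 31 mm wide, 81 mm tall, standing beside the nest. Origin at the centre of its underside.
- heat_sink: Bystander, loose: bare finned aluminium heat sink, 36 x 44 x 19 mm, beside the nest. Origin at the centre of its underside.
- foam_block: Bystander, loose: black foam block with two pockets, 64 x 100 x 24 mm, at the bench's right edge, beyond the nest. Origin at the centre of its underside.
- spare_plate: Bystander, loose: clear white acrylic press plate with a window, 95 x 70 x 10 mm, on the robot's side of the nest. Origin at the centre of its underside.
- marker_1: Bystander, loose: grey marker pen, 13 x 128 x 14 mm, lying at the bench's front edge. Origin at the centre of its underside.
- tweezers_1: Bystander, loose: steel tweezers, 14 x 124 x 10 mm, lying at the bench's front edge. Origin at the centre of its underside.
- snips: Bystander, loose: side cutters with red handles, 47 x 119 x 11 mm, lying at the bench's front edge. Origin at the centre of its underside.
Things that resemble listed ones, but are neither listed nor needed, are in the scene too. There is more than one size of the power_bank; the job needs the larger.

How it is judged:
By the outcome, as a careful person would: the job done as asked, in the order asked, and still so for the second after the job is handed in, with the robot touching nothing.
It also fails if it takes over 72 s, if anything falls off the work surface, if the arm or the gripper's body presses on something with over 40 N, if the wrist force passes 120 N, or if a joint passes its speed limit or range.

## Working session

There is one attempt and no reset: what is moved stays moved. The work goes in short steps, Python scripts to look and compute and a tool call to move; the robot and the scene stay as the last step left them, time stands still between calls to the robot, and variables do not carry over. Pictures are saved under pics/ and viewed, at most 10 in all, crops included, and the job is handed in when it is done.

Besides the shell and the picture viewer there is one more tool, called after "Request:" by a JSON object that holds its "name" and its "arguments". play_rows: Moves the arm, as the interface text tells. Shift numbers are shares of 0.15 m and turn numbers shares of 0.08 rad, none past 1 either way. Its arguments: {"type":"object","properties":{"rows":{"type":"array"},"squeeze":{"type":"number"}},"required":["rows"]}

```bash
mkdir -p pics
cat > h.py <<'E'
import numpy as np, cv2
from plant import r
def ray(c,u,v,z):
    R=np.array(c["R"]);t=np.array(c["t"]);o=-R.T@t
    d=R.T@np.array([(u-c["cx"])/c["fx"],(v-c["cy"])/c["fy"],1.])
    return (o+d*(z-o[2])/d[2])
def proj(c,X):
    p=np.array(c["R"])@np.array(X)+np.array(c["t"]); return np.array([c["fx"]*p[0]/p[2]+c["cx"],c["fy"]*p[1]/p[2]+c["cy"]])
E
python3 - <<'E'
from h import *
a=r.capture("top");b=r.capture("scene")
cv2.imwrite("pics/top0.png",a["image"]);cv2.imwrite("pics/scene0.png",b["image"])
for c in(a,b):
    R=np.array(c["R"]);print(-R.T@np.array(c["t"]),R.round(3).tolist(),c["fx"])
s=r.get_state();print(s["tcp_pos"],s["eef_rot"],s["contact_force"],s["time_s"])
E
```

```text
[ 0.25096661 -0.11857596  1.48679328] [[0.085, -0.996, 0.003], [-0.976, -0.083, -0.203], [0.203, 0.014, -0.979]] 533.3280138953062
[0.11069107 0.7455998  0.61938993] [[-0.893, -0.45, 0.009], [-0.239, 0.458, -0.856], [0.381, -0.767, -0.517]] 529.6166396587944
[ 0.20499093 -0.64268733  0.22574776] [ 1.79918648e+02 -8.69240809e-03 -1.62311705e+02] [ 0.42861758  0.58656926 -0.25001735] 0.1
```

View pics/top0.png

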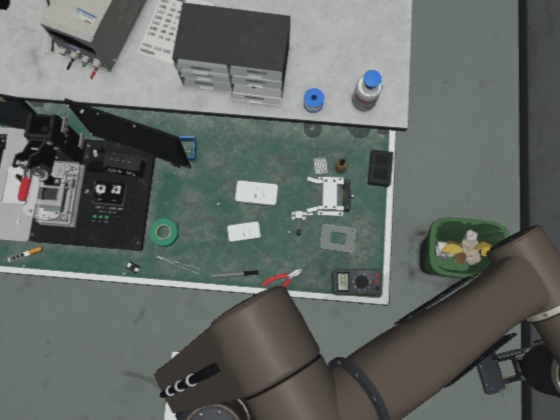

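View pics/scene0.png

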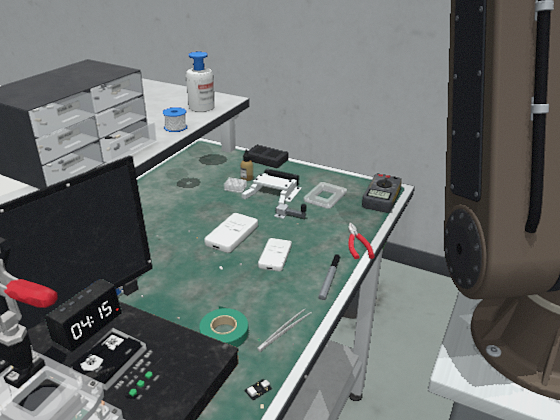

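The pack could be the large white block at top (256,192) or the small white block at (243,231). The acrylic plate at (338,238) is also pale. By the description I take the larger one at (256,192), which lies before the nest at (333,195). The bolt pin is near (298,232). Next I measure and check in one crop.

```bash
cat > m.py <<'E'
from h import *
def pack(c,box=(205,165,300,218),z=0.018,thr=185):
    u0,v0,u1,v1=box
    g=c["image"][v0:v1,u0:u1].min(2)
    m=(g>thr).astype(np.uint8)
    cs,_=cv2.findContours(m,cv2.RETR_EXTERNAL,cv2.CHAIN_APPROX_NONE)
    k=max(cs,key=cv2.contourArea)[:,0]+[u0,v0]
    P=np.array([ray(c,u,v,z)[:2] for u,v in k])
    return cv2.minAreaRect((P*1000).astype(np.float32)),k
E
python3 - <<'E'
from m import *
c=r.capture("top")
for box in((205,165,295,215),(215,215,270,250)):
    rr,k=pack(c,box);print(rr,cv2.boxPoints(rr).round(1).tolist(),k.min(0),k.max(0))
im=cv2.resize(c["image"][150:260,220:400],None,fx=4.4,fy=4.4,interpolation=cv2.INTER_CUBIC)
cv2.imwrite("pics/crop1.png",im)
b=r.capture("scene")
cv2.imwrite("pics/crop2.png",cv2.resize(b["image"][140:280,195:355],None,fx=4.2,fy=4.2,interpolation=cv2.INTER_CUBIC))
E
```

```text
((605.0403442382812, -27.75043487548828), (112.68910217285156, 58.2713508605957), 89.00342559814453) [[574.9000244140625, -83.5999984741211], [633.2000122070312, -84.5999984741211], [635.2000122070312, 28.100000381469727], [576.9000244140625, 29.100000381469727]] [236 181] [276 203]
((491.1169738769531, -2.9924163818359375), (43.283836364746094, 84.87987518310547), 13.16348934173584) [[460.3999938964844, 33.400001525878906], [479.70001220703125, -49.20000076293945], [521.9000244140625, -39.400001525878906], [502.5, 43.29999923706055]] [228 222] [259 240]
```

View pics/crop1.png

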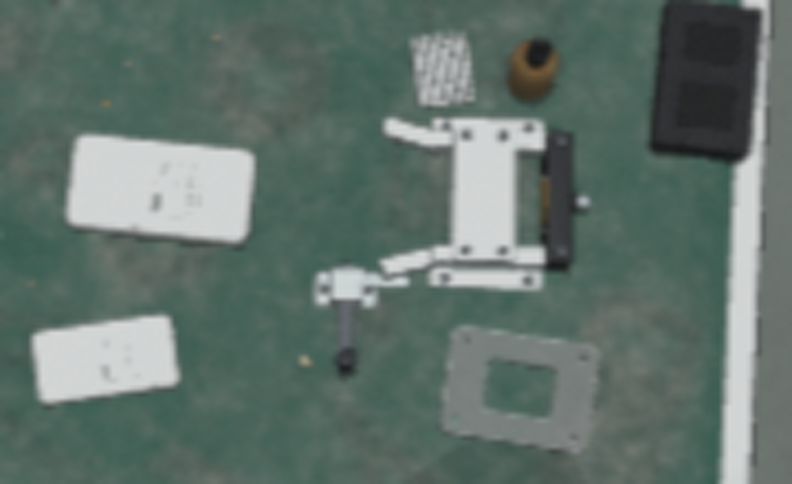

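View pics/crop2.png

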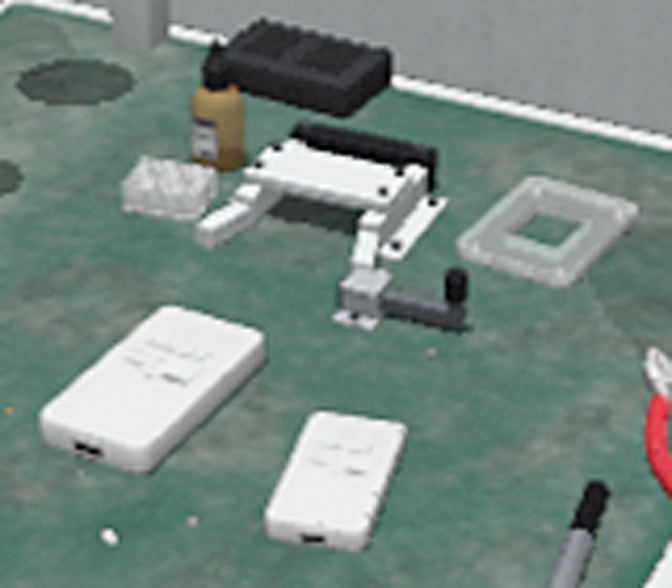

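The crops confirm the choice. The big block at crop (160,188) measures about 113x58 mm at pixel centres, close to 118x62. The nest opens to the left, and the pin is at crop (346,360). Now the nest pose.

Run:
```python
from m import *
c=r.capture("top");b=r.capture("scene")
f=lambda x,y:((x+.5)/4.4-.5+220,(y+.5)/4.4-.5+150)
g=lambda x,y:((x+.5)/4.2-.5+195,(y+.5)/4.2-.5+140)
im=c["image"].max(2)
# dark: end stop and pin
def dark(box,thr,z):
    u0,v0,u1,v1=box
    m=(im[v0:v1,u0:u1]<thr).astype(np.uint8)
    cs,_=cv2.findContours(m,cv2.RETR_EXTERNAL,cv2.CHAIN_APPROX_NONE)
    k=max(cs,key=cv2.contourArea)[:,0]+[u0,v0]
    P=np.array([ray(c,u,v,z)[:2]*1000 for u,v in k]).astype(np.float32)
    rr=cv2.minAreaRect(P);print("dark",rr)
dark((340,175,354,215),70,.026)
dark((292,226,305,240),60,.036)
for n,x,y,z in[("s1",466,135,.031),("s2",502,135,.031),("s3",465,250,.031),("s4",502,250,.031),
 ("rail++",543,121,.02),("rail+-",543,263,.02),("flare+ tip",386,124,.014),("flare- tip",382,267,.014),("guide",348,283,.019),("pin",346,360,.036),("boltside",346,320,.015)]:
    print(n,(ray(c,*f(x,y),z)*1000).round(1))
for n,x,y,z in[("pin top",456,277,.036),("s a",271,150,.031),("s4",383,190,.031),("flare+tip top",198,223,.014),("packnear",145,461,.012)]:
    print("scene",n,(ray(b,*g(x,y),z)*1000).round(1))
rr,k=pack(c,(205,165,295,215))
P=np.array([ray(c,u,v,.018)[:2]*1000 for u,v in k]).astype(np.float32)
e=lambda s:cv2.fitLine(P[s],cv2.DIST_HUBER,0,.01,.01).ravel()
s=abs(P[:,1]+28)<42
for t in(P[:,0]>605,P[:,0]<605):
    l=e(s&t);print("edge",l,np.degrees(np.arctan2(l[0],l[1])))
```

```text
dark ((615.4451904296875, -284.1291809082031), (90.09485626220703, 22.516368865966797), 3.455500841140747)
dark ((495.13671875, -154.68162536621094), (5.5813493728637695, 5.511251449584961), 4.459494113922119)
s1 [ 652.8 -220.6   31. ]
s2 [ 654.8 -243.6   31. ]
s3 [ 577.4 -225.    31. ]
s4 [ 579.4 -248.4   31. ]
rail++ [ 669.5 -270.4   20. ]
rail+- [ 575.7 -276.    20. ]
flare+ tip [ 660.5 -169.5   14. ]
flare- tip [ 565.6 -173.9   14. ]
guide [ 552.3 -152.9   19. ]
pin [ 499.6 -155.    36. ]
boltside [ 529.  -153.6   15. ]
scene pin top [ 498.8 -152.2   36. ]
scene s a [ 654.  -239.4   31. ]
scene s4 [ 576.6 -226.4   31. ]
scene flare+tip top [ 663.9 -172.9   14. ]
scene packnear [574.1  30.7  12. ]
edge [ 1.9249398e-02  9.9981469e-01  6.3272656e+02 -2.8281956e+01] 1.1029773
edge [ 2.2149257e-02  9.9975467e-01  5.7723706e+02 -2.9244547e+01] 1.2691627
```

Nest: origin about (0.615,-0.214), with +x along (0.060,-0.998). The screws, guide and pin all agree to 1–2 mm. Pack in the nest frame: about x=-187, y=+1, yaw -4.7°. The plan is to turn the tool to yaw -86.5 (tool x = nest +x, tool y = nest -y) and push the tail with both fingertips.

Request:
{"name": "play_rows", "arguments": {"rows": [{"slide":[-0.245,0.23,0],"delta_rot":[0,0,0],"fingers":-0.32},{"slide":[-0.245,0.23,0],"delta_rot":[0,0,0],"fingers":-0.32},{"slide":[-0.245,0.23,0],"delta_rot":[0,0,0],"fingers":-0.32},{"slide":[-0.245,0.23,0],"delta_rot":[0,0,0],"fingers":-0.32},{"slide":[-0.245,0.23,0],"delta_rot":[0,0,0],"fingers":-0.32},{"slide":[-0.245,0.23,0],"delta_rot":[0,0,0],"fingers":-0.32},{"slide":[-0.245,0.23,0],"delta_rot":[0,0,0],"fingers":-0.32},{"slide":[-0.245,0.23,0],"delta_rot":[0,0,0],"fingers":-0.32}]}}

```text
time_s: 1.3
tcp_pos: [0.4019, -0.2893, 0.2268]
eef_rot: [-180.0, 0.0, -162.3]
contact_force: [0.8, -0.5, 0.6]
gripper_width: 0.0298
gripper_force: 0.0
```

Request:
{"name": "play_rows", "arguments": {"rows": [{"slide":[-0.245,0.23,0],"delta_rot":[0,0,0],"fingers":-0.32},{"slide":[-0.245,0.23,0],"delta_rot":[0,0,0],"fingers":-0.32},{"slide":[-0.245,0.23,0],"delta_rot":[0,0,0],"fingers":-0.32},{"slide":[-0.245,0.23,0],"delta_rot":[0,0,0],"fingers":-0.32},{"slide":[-0.245,0.23,0],"delta_rot":[0,0,0],"fingers":-0.32},{"slide":[-0.245,0.23,0],"delta_rot":[0,0,0],"fingers":-0.32},{"slide":[-0.245,0.23,0],"delta_rot":[0,0,0],"fingers":-0.32},{"slide":[-0.245,0.23,0],"delta_rot":[0,0,0],"fingers":-0.32}]}}

```text
time_s: 2.3
tcp_pos: [0.5982, 0.0631, 0.2267]
eef_rot: [-180.0, 0.0, -162.3]
contact_force: [1.2, -0.5, 0.7]
gripper_width: 0.0298
gripper_force: 0.0
```

Request:
{"name": "play_rows", "arguments": {"rows": [{"slide":[0,0,0],"delta_rot":[0,0,-1],"fingers":-0.32},{"slide":[0,0,0],"delta_rot":[0,0,-1],"fingers":-0.32},{"slide":[0,0,0],"delta_rot":[0,0,-1],"fingers":-0.32},{"slide":[0,0,0],"delta_rot":[0,0,-1],"fingers":-0.32},{"slide":[0,0,0],"delta_rot":[0,0,-1],"fingers":-0.32},{"slide":[0,0,0],"delta_rot":[0,0,-1],"fingers":-0.32},{"slide":[0,0,0],"delta_rot":[0,0,-1],"fingers":-0.32},{"slide":[0,0,0],"delta_rot":[0,0,-1],"fingers":-0.32}]}}

```text
time_s: 3.3
tcp_pos: [0.5975, 0.0615, 0.2265]
eef_rot: [180.0, -0.0, -125.5]
contact_force: [0.2, -0.3, 0.7]
gripper_width: 0.0298
gripper_force: 0.0
```

Request:
{"name": "play_rows", "arguments": {"rows": [{"slide":[0,0,0],"delta_rot":[0,0,-1],"fingers":-0.32},{"slide":[0,0,0],"delta_rot":[0,0,-1],"fingers":-0.32},{"slide":[0,0,0],"delta_rot":[0,0,-1],"fingers":-0.32},{"slide":[0,0,0],"delta_rot":[0,0,-1],"fingers":-0.32},{"slide":[0,0,0],"delta_rot":[0,0,-1],"fingers":-0.32},{"slide":[0,0,0],"delta_rot":[0,0,-1],"fingers":-0.32},{"slide":[0,0,0],"delta_rot":[0,0,-1],"fingers":-0.32},{"slide":[0,0,0],"delta_rot":[0,0,-1],"fingers":-0.32}]}}

```text
time_s: 4.3
tcp_pos: [0.5975, 0.0615, 0.2266]
eef_rot: [180.0, 0.0, -88.8]
contact_force: [-0.4, -0.4, 0.4]
gripper_width: 0.0299
gripper_force: 0.0
```

Request:
{"name": "play_rows", "arguments": {"rows": [{"slide":[0,-0.03,0],"delta_rot":[0,0,-0.5],"fingers":-0.32},{"slide":[0,0,0.35],"delta_rot":[0,0,0],"fingers":-0.32},{"slide":[0,0,0.35],"delta_rot":[0,0,0],"fingers":-0.32},{"slide":[0,0,0.35],"delta_rot":[0,0,0],"fingers":-0.32},{"slide":[0,0,0.25],"delta_rot":[0,0,0],"fingers":-0.32},{"slide":[0,0,0.1],"delta_rot":[0,0,0],"fingers":-0.32},{"slide":[0,0,0.06],"delta_rot":[0,0,0],"fingers":-0.32},{"slide":[0,0,0],"delta_rot":[0,0,0],"fingers":-0.32}]}}

```text
time_s: 5.3
tcp_pos: [0.6026, 0.0618, 0.0082]
eef_rot: [-180.0, 0.0, -86.7]
contact_force: [0.0, 0.5, -0.3]
gripper_width: 0.0298
gripper_force: 0.0
```

Request:
{"name": "play_rows", "arguments": {"rows": [{"slide":[0.06,0,0],"delta_rot":[0,0,0],"fingers":-0.32},{"slide":[0.05,0,0],"delta_rot":[0,0,0],"fingers":-0.32},{"slide":[0.05,0,0],"delta_rot":[0,0,0],"fingers":-0.32},{"slide":[0.05,0,0],"delta_rot":[0,0,0],"fingers":-0.32},{"slide":[0.05,0,0],"delta_rot":[0,0,0],"fingers":-0.32},{"slide":[0.05,0,0],"delta_rot":[0,0,0],"fingers":-0.32},{"slide":[0.05,0,0],"delta_rot":[0,0,0],"fingers":-0.32},{"slide":[0.05,0,0],"delta_rot":[0,0,0],"fingers":-0.32}]}}

```text
time_s: 6.3
tcp_pos: [0.6057, -0.0003, 0.0076]
eef_rot: [-180.0, 0.0, -86.7]
contact_force: [0.2, 1.2, 1.6]
gripper_width: 0.0299
gripper_force: 1.1
```

```bash
cat > look.py <<'E'
from m import *
import sys
c=r.capture("top");b=r.capture("scene")
cv2.imwrite("pics/%s.png"%sys.argv[1],np.vstack([cv2.resize(c["image"][145:255,230:390],None,fx=3.6,fy=3.6,interpolation=cv2.INTER_CUBIC)[:396,:576][:300],cv2.resize(b["image"][150:250,210:370],None,fx=3.6,fy=3.6,interpolation=cv2.INTER_CUBIC)[:300]]))
s=r.get_state();print(s["tcp_pos"],s["contact_force"],s["time_s"])
E
python3 look.py p1
```

```text
[ 0.6052404  -0.0007981   0.00731972] [ 0.13442777  0.32350419 -0.05700208] 6.4
```

View pics/p1.png

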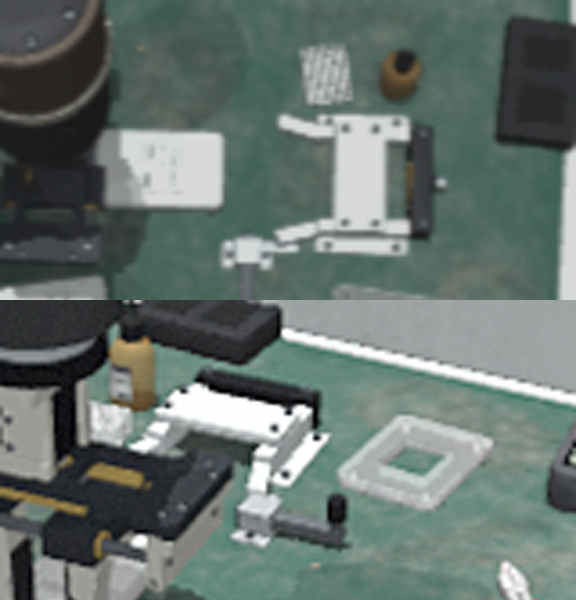

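The pack at top crop (165,170) is now nearly square to the nest, but looks several mm to the +y side. I measure that from its edges.

```bash
cat > edges.py <<'E'
from m import *
import sys
O=np.array([614.9,-214.4]);a=np.radians(3.45);nx=np.array([np.sin(a),-np.cos(a)]);ny=np.array([np.cos(a),np.sin(a)])
def nest(p): d=np.array(p[:2])*1000-O; return np.array([d@nx,d@ny])
c=r.capture("top");g=c["image"].min(2).astype(float)
# scan columns for the white strip's top and bottom edges (subpixel at half level)
u0,u1,v0,v1=map(int,sys.argv[1:5]);T=[];B=[]
for u in range(u0,u1):
    col=g[v0:v1,u];w=np.where(col>150)[0];i,j=w[0],w[-1]
    f=lambda p,q:p+(150-col[p])/(col[q]-col[p])*(q-p)
    T.append(nest(ray(c,u,v0+f(i-1,i),.018)));B.append(nest(ray(c,u,v0+f(j,j+1),.018)))
for n,E in(("top",T),("bot",B)):
    E=np.array(E);p=np.polyfit(E[:,0],E[:,1],1);print(n,"x",E[:,0].min().round(1),E[:,0].max().round(1),"y mean",np.median(E[:,1]).round(1),"deg",np.degrees(p[0]).round(2))
vm=(v0+v1)//2
row=g[vm,u1-5:u1+25];k=np.where(row>150)[0][-1];print("nose x",nest(ray(c,u1-5+k+.5,vm,.018)).round(1))
print("tcp",nest(r.get_state()["tcp_pos"]).round(1))
E
python3 edges.py 263 288 176 210
```

```text
top x -168.3 -100.1 y mean 35.3 deg 0.17
bot x -167.7 -98.8 y mean -25.2 deg -19.45
nose x [-86.6   1.4]
tcp [-214.1    3.2]
```

Request:
{"name": "play_rows", "arguments": {"rows": [{"slide":[0.04,0.004,0],"delta_rot":[0,0,0],"fingers":-0.32},{"slide":[0.04,0.004,0],"delta_rot":[0,0,0],"fingers":-0.32},{"slide":[0.04,0.004,0],"delta_rot":[0,0,0],"fingers":-0.32},{"slide":[0.04,0.004,0],"delta_rot":[0,0,0],"fingers":-0.32},{"slide":[0.04,0.004,0],"delta_rot":[0,0,0],"fingers":-0.32},{"slide":[0.04,0.004,0],"delta_rot":[0,0,0],"fingers":-0.32},{"slide":[0.04,0.004,0],"delta_rot":[0,0,0],"fingers":-0.32},{"slide":[0.04,0.004,0],"delta_rot":[0,0,0],"fingers":-0.32}]}}

```text
time_s: 7.45
tcp_pos: [0.6036, -0.0484, 0.0076]
eef_rot: [-180.0, 0.0, -86.7]
contact_force: [1.4, 1.3, -0.4]
gripper_width: 0.0298
gripper_force: 0.4
```

```bash
python3 edges.py 280 300 178 207; python3 look.py p2
```

```text
top x -119.9 -65.8 y mean 31.1 deg -0.57
bot x -119.3 -64.8 y mean -29.6 deg -24.67
nose x [6.9 6.6]
tcp [-165.8   -1.5]
[ 0.60354978 -0.04843998  0.00759675] [-0.32660048 -0.50864954 -0.37523997] 7.6
```

View pics/p2.png

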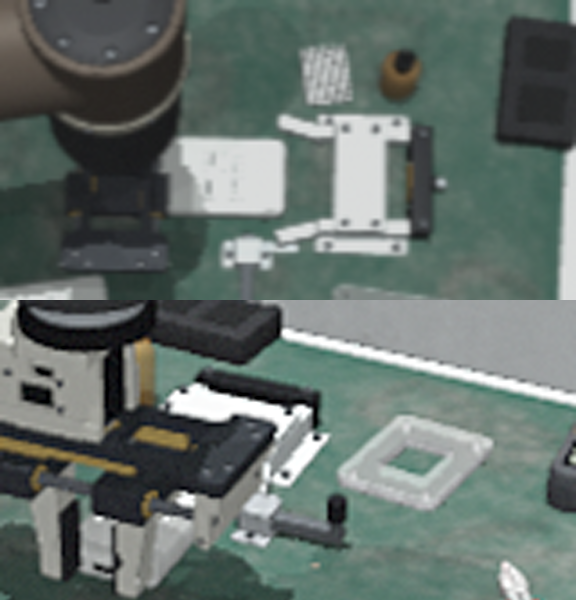

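The nose is just inside the mouth, centred to about 1 mm and square. I push straight on.

Request:
{"name": "play_rows", "arguments": {"rows": [{"slide":[0.04,0,0],"delta_rot":[0,0,0],"fingers":-0.32},{"slide":[0.04,0,0],"delta_rot":[0,0,0],"fingers":-0.32},{"slide":[0.04,0,0],"delta_rot":[0,0,0],"fingers":-0.32},{"slide":[0.04,0,0],"delta_rot":[0,0,0],"fingers":-0.32},{"slide":[0.04,0,0],"delta_rot":[0,0,0],"fingers":-0.32},{"slide":[0.04,0,0],"delta_rot":[0,0,0],"fingers":-0.32},{"slide":[0.04,0,0],"delta_rot":[0,0,0],"fingers":-0.32}]}}

```text
time_s: 8.48
tcp_pos: [0.6061, -0.0903, 0.0076]
eef_rot: [-180.0, 0.0, -86.7]
contact_force: [-0.6, 2.2, 1.4]
gripper_width: 0.0295
gripper_force: 1.1
```

Request:
{"name": "play_rows", "arguments": {"rows": [{"slide":[0.04,0,0],"delta_rot":[0,0,0],"fingers":-0.32},{"slide":[0.04,0,0],"delta_rot":[0,0,0],"fingers":-0.32},{"slide":[0.04,0,0],"delta_rot":[0,0,0],"fingers":-0.32},{"slide":[0.04,0,0],"delta_rot":[0,0,0],"fingers":-0.32},{"slide":[0.04,0,0],"delta_rot":[0,0,0],"fingers":-0.32},{"slide":[0.03,0,0],"delta_rot":[0,0,0],"fingers":-0.32}]}}

```text
time_s: 9.22
tcp_pos: [0.608, -0.1248, 0.0075]
eef_rot: [180.0, -0.0, -86.7]
contact_force: [0.3, 1.6, 1.8]
gripper_width: 0.0299
gripper_force: 1.1
```

Request:
{"name": "play_rows", "arguments": {"rows": [{"slide":[0.03,0,0],"delta_rot":[0,0,0],"fingers":-0.32},{"slide":[0.03,0,0],"delta_rot":[0,0,0],"fingers":-0.32},{"slide":[0.03,0,0],"delta_rot":[0,0,0],"fingers":-0.32},{"slide":[0.02,0,0],"delta_rot":[0,0,0],"fingers":-0.32}]}}

```text
time_s: 9.72
tcp_pos: [0.609, -0.1411, 0.0075]
eef_rot: [180.0, 0.0, -86.7]
contact_force: [-0.9, 2.4, 1.7]
gripper_width: 0.0295
gripper_force: 1.1
```

Request:
{"name": "play_rows", "arguments": {"rows": [{"slide":[0.007,0,0],"delta_rot":[0,0,0],"fingers":-0.32},{"slide":[0.007,0,0],"delta_rot":[0,0,0],"fingers":-0.32}]}}

```text
time_s: 9.98
tcp_pos: [0.6091, -0.1429, 0.0075]
eef_rot: [180.0, 0.0, -86.7]
contact_force: [-0.8, 2.4, 1.1]
gripper_width: 0.0298
gripper_force: 1.0
```

Request:
{"name": "play_rows", "arguments": {"rows": [{"slide":[0.007,0,0],"delta_rot":[0,0,0],"fingers":-0.32}]}}

```text
time_s: 10.1
tcp_pos: [0.6091, -0.1439, 0.0075]
eef_rot: [180.0, 0.0, -86.7]
contact_force: [-0.5, 3.2, 1.6]
gripper_width: 0.0302
gripper_force: 1.0
```

Request:
{"name": "play_rows", "arguments": {"rows": [{"slide":[0.007,0,0],"delta_rot":[0,0,0],"fingers":-0.32}]}}

```text
time_s: 10.22
tcp_pos: [0.6092, -0.145, 0.0075]
eef_rot: [180.0, 0.0, -86.7]
contact_force: [-0.2, 2.2, 1.7]
gripper_width: 0.0297
gripper_force: 1.0
```

Request:
{"name": "play_rows", "arguments": {"rows": [{"slide":[0.007,0,0],"delta_rot":[0,0,0],"fingers":-0.32}]}}

```text
time_s: 10.35
tcp_pos: [0.6093, -0.1459, 0.0076]
eef_rot: [-180.0, 0.0, -86.7]
contact_force: [-1.3, 8.2, 4.2]
gripper_width: 0.0297
gripper_force: 4.1
```

Request:
{"name": "play_rows", "arguments": {"rows": [{"slide":[0.007,0,0],"delta_rot":[0,0,0],"fingers":-0.32}]}}

```text
time_s: 10.48
tcp_pos: [0.6093, -0.1459, 0.0076]
eef_rot: [-180.0, 0.1, -86.7]
contact_force: [-2.5, 13.3, 4.2]
gripper_width: 0.0296
gripper_force: 6.7
```

Contact force climbed from 2 to 13 N with the TCP stopped at nest x=-68.7, where -68.5 was expected, so the nose is home. I back off, lift, go round to the outer side of the pin and shut the fingers.

Request:
{"name": "play_rows", "arguments": {"rows": [{"slide":[0.007,0,0],"delta_rot":[0,0,0],"fingers":-0.32},{"slide":[-0.02,0,0],"delta_rot":[0,0,0],"fingers":-0.32},{"slide":[-0.1,0,0],"delta_rot":[0,0,0],"fingers":-0.32},{"slide":[0,0,-0.3],"delta_rot":[0,0,0],"fingers":-0.32},{"slide":[0,0,-0.3],"delta_rot":[0,0,0],"fingers":-1},{"slide":[0,0.33,0],"delta_rot":[0,0,0],"fingers":-1},{"slide":[0,0.33,0],"delta_rot":[0,0,0],"fingers":-1},{"slide":[0.1,0.33,0],"delta_rot":[0,0,0],"fingers":-1}]}}

```text
time_s: 11.48
tcp_pos: [0.4593, -0.1533, 0.0975]
eef_rot: [180.0, -0.0, -86.6]
contact_force: [-0.2, -1.0, 0.2]
gripper_width: 0.0005
gripper_force: 0.0
```

```bash
python3 look.py p3; python3 edges.py 290 300 178 207 | tail -1
```

```text
[ 0.45563976 -0.15425976  0.09733375] [ 1.82937267  0.44404811 -0.13407888] 11.575Traceback (most recent call last):
  File "edges.py", line 9, in <module>
    col=g[v0:v1,u];w=np.where(col>150)[0];i,j=w[0],w[-1]
                                              ~^^^
IndexError: index 0 is out of bounds for axis 0 with size 0
```

View pics/p3.png

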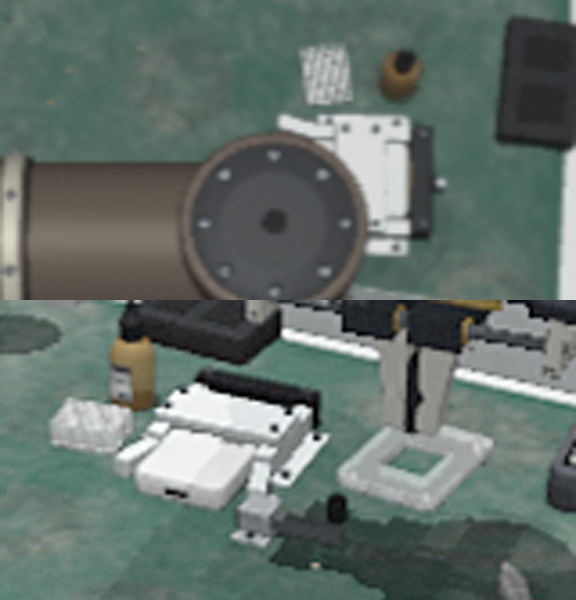

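The pack sits under the bridge, home. The pin at scene crop (337,507) is still drawn back and the closed fingers stand off its outer side. I descend with the tip at z≈0.024.

Request:
{"name": "play_rows", "arguments": {"rows": [{"slide":[0.02,0,0.2],"delta_rot":[0,0,0],"fingers":-1},{"slide":[0,0,0.2],"delta_rot":[0,0,0],"fingers":-1},{"slide":[0,0,0.09],"delta_rot":[0,0,0],"fingers":-1},{"slide":[0,0,0],"delta_rot":[0,0,0],"fingers":-1}]}}

```text
time_s: 12.12
tcp_pos: [0.461, -0.1566, 0.0234]
eef_rot: [179.9, -0.0, -86.7]
contact_force: [0.0, 0.6, 0.2]
gripper_width: 0.0003
gripper_force: 0.0
```

Request:
{"name": "play_rows", "arguments": {"rows": [{"slide":[0,-0.04,0],"delta_rot":[0,0,0],"fingers":-1},{"slide":[0,-0.04,0],"delta_rot":[0,0,0],"fingers":-1},{"slide":[0,-0.04,0],"delta_rot":[0,0,0],"fingers":-1},{"slide":[0,-0.04,0],"delta_rot":[0,0,0],"fingers":-1}]}}

```text
time_s: 12.62
tcp_pos: [0.4854, -0.1554, 0.0243]
eef_rot: [180.0, 0.0, -86.7]
contact_force: [-1.1, -0.4, 0.8]
gripper_width: 0.0003
gripper_force: 0.7
```

Request:
{"name": "play_rows", "arguments": {"rows": [{"slide":[0,-0.03,0],"delta_rot":[0,0,0],"fingers":-1},{"slide":[0,-0.03,0],"delta_rot":[0,0,0],"fingers":-1},{"slide":[0,-0.03,0],"delta_rot":[0,0,0],"fingers":-1}]}}

```text
time_s: 13.0
tcp_pos: [0.4988, -0.1546, 0.024]
eef_rot: [180.0, -0.0, -86.7]
contact_force: [-1.4, -0.9, 1.5]
gripper_width: 0.0005
gripper_force: 0.7
```

Request:
{"name": "play_rows", "arguments": {"rows": [{"slide":[0,-0.015,0],"delta_rot":[0,0,0],"fingers":-1},{"slide":[0,-0.015,0],"delta_rot":[0,0,0],"fingers":-1},{"slide":[0,-0.007,0],"delta_rot":[0,0,0],"fingers":-1}]}}

```text
time_s: 13.38
tcp_pos: [0.5042, -0.1543, 0.024]
eef_rot: [180.0, 0.0, -86.7]
contact_force: [-1.0, -0.9, -0.2]
gripper_width: 0.0005
gripper_force: 0.6
```

Request:
{"name": "play_rows", "arguments": {"rows": [{"slide":[0,-0.007,0],"delta_rot":[0,0,0],"fingers":-1},{"slide":[0,-0.007,0],"delta_rot":[0,0,0],"fingers":-1}]}}

```text
time_s: 13.62
tcp_pos: [0.5062, -0.1542, 0.0241]
eef_rot: [180.0, 0.0, -86.7]
contact_force: [-0.7, 0.4, 0.8]
gripper_width: 0.0003
gripper_force: 0.6
```

Request:
{"name": "play_rows", "arguments": {"rows": [{"slide":[0,-0.007,0],"delta_rot":[0,0,0],"fingers":-1},{"slide":[0,-0.007,0],"delta_rot":[0,0,0],"fingers":-1}]}}

```text
time_s: 13.88
tcp_pos: [0.5084, -0.154, 0.0241]
eef_rot: [180.0, -0.0, -86.7]
contact_force: [-1.4, -0.9, 0.3]
gripper_width: 0.0002
gripper_force: 0.6
```

Request:
{"name": "play_rows", "arguments": {"rows": [{"slide":[0,-0.007,0],"delta_rot":[0,0,0],"fingers":-1},{"slide":[0,-0.007,0],"delta_rot":[0,0,0],"fingers":-1},{"slide":[0,-0.007,0],"delta_rot":[0,0,0],"fingers":-1}]}}

```text
time_s: 14.25
tcp_pos: [0.5105, -0.1539, 0.0239]
eef_rot: [179.9, 0.0, -86.7]
contact_force: [-6.9, -0.6, 3.7]
gripper_width: 0.0005
gripper_force: 3.0
```

Request:
{"name": "play_rows", "arguments": {"rows": [{"slide":[0,-0.007,0],"delta_rot":[0,0,0],"fingers":-1},{"slide":[0,-0.007,0],"delta_rot":[0,0,0],"fingers":-1}]}}

```text
time_s: 14.5
tcp_pos: [0.5106, -0.1539, 0.0237]
eef_rot: [179.7, 0.0, -86.7]
contact_force: [-10.7, -0.8, 7.6]
gripper_width: 0.0005
gripper_force: 5.3
```

Request:
{"name": "play_rows", "arguments": {"rows": [{"slide":[0,-0.007,0],"delta_rot":[0,0,0],"fingers":-1},{"slide":[0,-0.007,0],"delta_rot":[0,0,0],"fingers":-1}]}}

```text
time_s: 14.75
tcp_pos: [0.5107, -0.154, 0.0234]
eef_rot: [179.5, 0.0, -86.7]
contact_force: [-15.8, 0.4, 13.8]
gripper_width: 0.0002
gripper_force: 8.0
```

The bolt is on its stop: force climbed to 16 N without movement. I retreat and check. The commanded pose leads by about 4 mm, so I back off well past that.

Request:
{"name": "play_rows", "arguments": {"rows": [{"slide":[0,0.05,0],"delta_rot":[0,0,0],"fingers":-1},{"slide":[0,0.15,0],"delta_rot":[0,0,0],"fingers":-1},{"slide":[0,0,-0.3],"delta_rot":[0,0,0],"fingers":-1},{"slide":[0,0,-0.4],"delta_rot":[0,0,0],"fingers":-1},{"slide":[-0.4,0,-0.2],"delta_rot":[0,0,0],"fingers":-1},{"slide":[-0.4,0,0],"delta_rot":[0,0,0],"fingers":-1},{"slide":[-0.4,0,0],"delta_rot":[0,0,0],"fingers":-1},{"slide":[-0.4,0,0],"delta_rot":[0,0,0],"fingers":-1}]}}

```text
time_s: 15.75
tcp_pos: [0.4726, 0.0826, 0.1578]
eef_rot: [-179.8, 0.1, -86.7]
contact_force: [1.0, -0.1, 0.1]
gripper_width: 0.0005
gripper_force: 0.0
```

```bash
python3 look.py p4
```

```text
[0.47308129 0.08542932 0.15784031] [ 0.08925866 -1.28649226  0.85090328] 15.85
```

View pics/p4.png

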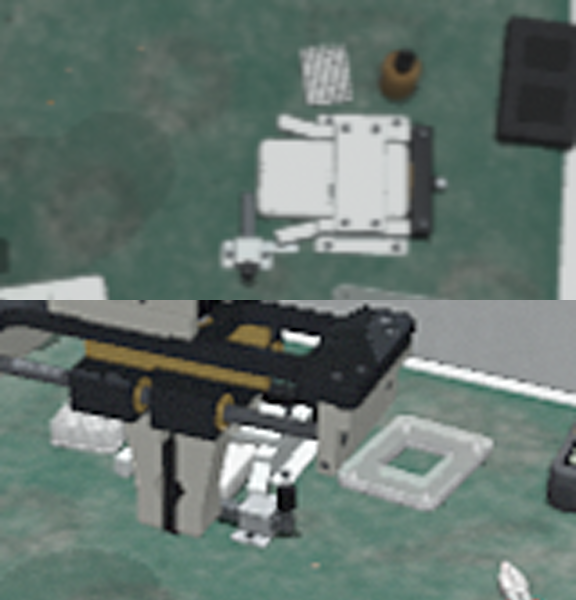

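The picture shows the pack under the bridge, touching the stop at (410,178). The bolt lies across behind its tail at (247,213), the pin is next to the guide, and the bystanders are unmoved. One numeric check of tail and pin before I hand in.

Run:
```python
import sys;sys.argv=["",*"303 304 175 212".split()]
from edges import *
f=lambda x,y:(230+(x+.5)/3.6-.5,145+(y+.5)/3.6-.5)
print("tail",nest(ray(c,*f(258,178),.018)),"nose",nest(ray(c,*f(409,178),.018)),"pin",nest(ray(c,*f(247,269),.036)),"bolt tip",nest(ray(c,*f(247,194),.015)))
```

```text
top x -54.4 -54.4 y mean 29.4 deg -15.5
bot x -53.5 -53.5 y mean -28.9 deg 15.44
nose x [18.2  4. ]
tcp [-305.8 -124. ]
tail [-58.75209044  -1.08919107] nose [60.04885555  1.90396902] pin [-66.78467963 -77.6584346 ] bolt tip [-67.07979699 -13.52430026]edges.py:13: RankWarning: Polyfit may be poorly conditioned
  E=np.array(E);p=np.polyfit(E[:,0],E[:,1],1);print(n,"x",E[:,0].min().round(1),E[:,0].max().round(1),"y mean",np.median(E[:,1]).round(1),"deg",np.degrees(p[0]).round(2))
edges.py:13: RankWarning: Polyfit may be poorly conditioned
  E=np.array(E);p=np.polyfit(E[:,0],E[:,1],1);print(n,"x",E[:,0].min().round(1),E[:,0].max().round(1),"y mean",np.median(E[:,1]).round(1),"deg",np.degrees(p[0]).round(2))
```

Tail is at -58.8 (should be -59), pin at -77.7 (-77) and bolt tip at -13.5 (-12). All agree within calibration.

```bash
python3 -c "
from plant import r
print(r.close_job())"
```

```text
the job is handed in; nothing more can be done
None
```

The job is handed in at about 16 s: the pack is home against the end stop (tail measured at nest x = -58.8 mm, target -59), the bolt is fully across behind it, and no bystanders in view were moved.

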